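# Re-point the sample rotator of the laboratory magnet

### The arm

A 7-joint arm with a two-finger parallel gripper is mounted at the origin on the work surface. World frame = base frame: x ahead of the robot, y to its left, z up, the work surface at z = 0. Lengths are in m, angles in rad, forces in N, time in s.
With the tool pointing down it reaches from about 0.35 to 0.9 m from the base axis. Payload 8.1 kg.
Tool frame: the origin (TCP) lies midway between the tips of the shut fingers; the grasp point (between the pads) lies 19 mm behind it; z points along the fingers, y is the direction in which the jaws open and shut (so a half turn about z gives the same grasp; the last joint's range is limited). The gripper opens to 85 mm and grips with 20 to 120 N. Pads are 22 mm wide; open, the fingers measure 114 mm over their backs; the gripper's body (76 mm by 85 mm) begins 54 mm behind the grasp point. The pads swing forward as they close: fully open they stand 13 mm farther back than shut.
Start: joints at [-1.447, 0.434, 0.025, 1.573, -0.012, 1.134, -0.075], TCP at [0.141, 0.609, 0.231] pointing down, gripper open.
Joint ranges: [-2.62, 2.62], [-0.44, 2.09], [-1.27, 1.32], [0.08, 2.57], [-1.32, 4.46], [0.12, 2], [-2.74, 2.74]. Speed limits (rad/s): [2.22, 2.22, 3.01, 3.01, 3.14, 3.14, 3.14].

### API

Orientations are given as a rotation vector (axis times angle).
In Python, from station import env, eyes, job gives the robot as it stands.
- The arm moves only by the tool arm_command, never from a script. Its argument "targets" is a list of rows, each a list of 2 entries, a list of its own where there are three numbers: the shift along the tool's x, y, z in cm, then the turn, a rotation vector about the tool's x, y, z in degrees. A call has 1 to 10 rows; each row shifts and turns the commanded pose from where the row before left it, along the tool's axes as they then stand; what a row does not reach is not made up. A row lasts 1/12 s, in which the tool goes at most 41.7 mm and 7.16 degrees, less where a joint would pass 70% of its speed; a pose out of reach is approached as far as the arm can. A call is refused whole if a number of a shift passes 4.17 or a number of a turn 7.16, either way. A call with a gripper value outside its range is refused whole. "grip" is the opening, from 0 (shut) to 1 (fully open), set as the call begins (left out, the last holds). The fingers move at their own pace and stop on an object; "squeeze" is the grip in N (left out, the last holds). Time passes only in rows, so rows that do not move let the fingers close. It gives the time, the measured TCP pose, the force and the opening at its end, in the units of the state.
- env.observe(): the state, without advancing time (a new reading comes with each control period).
- eyes.grab_frame(name): name is "scene" or "top" or "wrist"; returns (picture, depth): 400x640x3 uint8, blue, green, red; 400x640 float32, m along the optical axis (not along the pixel's ray), 0 where there is no reading.
- eyes.calibration(name): a dict with "mtx" (3x3 intrinsics, pixels), "origin" and "rotation" of the camera in the world. Camera axes: x right, y up, looking along -z (the intrinsics and any distortion apply to the point x, -y, -z); pixel columns grow to the right and rows downward; lengths in m; the calibration is good to about 2 mm. A picture is of the moment at which its call begins: read the wrist's pose just before it. calibration takes no time and is no camera call; for the wrist camera it gives the pose at the moment of the call.
- job.sign_off(): hands the job in, once; it reports no verdict.
The state is a dict: "clock": time; "joints": joint angles; "joint_vel": joint speeds; "tau": joint torques, N m; "ee_pos": TCP position; "ee_rot": TCP orientation; "wrist_force": force on the tool from outside, world axes, zero at the start; "ft_torque": the same for the moment, N m; "width": opening from 0.0 (shut) to 1.0 (fully open).
Only numpy, scipy, OpenCV 4.12 (cv2) and the standard library are available. Lean on these libraries where they do the work, as an engineer would, in place of code of your own. Each camera call takes 0.05 s, during which the arm holds its last target. There are 200 camera calls.

### The job

The steel pointer arm of the sample rotator has to point at the tall marker pin. Push the clamp lever round to its fully released position, push the arm round until it points straight at the tall marker, then push the clamp lever back fully home so that it is locked. Turn the arm only while the clamp is released, pick nothing up, and leave both markers and the other things where they stand.

Things in the scene. Friction and masses are not known exactly. Their poses are not given: they have to be found in the camera images.
- stand: Fixed blue-painted metal base plate of the rotator, 200 x 450 mm, 15 mm thick (top at z = 15 mm). Origin: on the table surface under the rotator's axis, z up. In its frame the plate spans x -140 to +60 mm, y -285 to +165 mm. A white graduated drum, 90 mm in diameter, stands on the rotator's axis, top at z = 45 mm; an aluminium bar (25 mm wide, top at z = 27 mm) runs from it to the clamp, which stands at x -20, y -200 mm. Varies in place and by up to 0.2 rad in yaw.
- pointer (a joint): Angle of the pointer arm about the vertical rotator axis, rad, counter-clockwise positive from above; at 0 the arm points along the stand's -x, at +1.57 along the stand's -y. Stops at -1.7 and +1.7. Friction about 0.12 N m holds it where it is left (about 2 N at 65 mm from the axis).
- pointer_hub (a point): Point on the rotator's axis at the mid-height of the arm, z = 60 mm. Its frame turns with the arm: -x is the direction in which the arm points. The round hub is 36 mm in diameter, top at z = 72 mm (its small brass cap at 76 mm).
- pointer_tip (a point): End of the pointer arm, 95 mm from the axis, z = 60 mm; frame as pointer_hub (-x is the pointing direction). The arm is a straight level steel bar from the hub to here, 14 mm wide (10 mm over the last 15 mm), its underside at z = 52 mm and top at z = 68 mm. Beyond the drum's edge (45 mm from the axis) there is free space under and beside it down to the plate.
- clamp (a joint): Angle of the clamp lever about its own vertical pivot, rad, counter-clockwise positive from above. 0 = locked, fully home (lever along the stand's -x); 1.4 = fully released (lever along about the stand's -y, outwards). Stops at both ends; friction about 0.10 N m holds it where it is left. It starts locked.
- clamp_pivot (a point): Point on the clamp lever's pivot axis at the lever's mid-height, z = 56 mm. The boss and lever hub are about 38 mm in diameter, top of the hub at z = 67 mm.
- clamp_ball (a point): Centre of the black ball (26 mm in diameter) at the end of the clamp lever, 84 mm from the pivot, z = 56 mm. The lever is a straight level steel bar from the hub to the ball, 12 mm wide, underside at z = 48 mm, top at z = 64 mm, with free space below it down to the plate (z = 15 mm) beyond 19 mm from the pivot.
- tall_marker: The tall marker: a loose steel pin 8 mm in diameter on a round foot 26 mm in diameter and 12 mm high, 65 mm high in all (top at z = 80 mm), standing on the plate 117 to 156 mm from the rotator's axis. Origin: centre of its underside (z = 15 mm), on the pin's axis. On either side of the arm, the side varies.
- short_marker: The short marker: same foot and pin but only 32 mm high in all (top at z = 47 mm), standing on the plate on the other side of the arm. Origin: centre of its underside.
- sample_jar: Loose amber jar, 48 mm in diameter, 60 mm high, behind the stand. Origin: centre of its underside.
- screwdriver: Loose screwdriver, 170 mm long, lying on the table behind the stand.
- mug: Loose white mug, 76 mm in diameter, 85 mm high, on the table beside the stand's +y end. Origin: centre of its underside.
Mind the look-alikes: they are no part of the job. Leave any green or yellow look-alike of the tall_marker alone.

How it is judged:
On the way, in this order (a step that is already met when the one before it is completed fails the run):
1. the clamp lever is released (value of joint clamp above 1.1 rad), for 0.2 s.
2. with the clamp released, the arm points at the tall marker and stands still (y of tall_marker in the frame of pointer_tip between -0.008 and 0.008 m and x of tall_marker in the frame of pointer_tip below 0 m and velocity of joint pointer between -0.05 and 0.05 rad/s and value of joint clamp above 1 rad), for 0.3 s.
3. the clamp lever is home again, the arm still pointing at the tall marker (y of tall_marker in the frame of pointer_tip between -0.008 and 0.008 m and x of tall_marker in the frame of pointer_tip below 0 m and value of joint clamp below 0.1 rad), for 0.2 s.
At the end, for the whole second after the job is handed in: The arm's centre line passes within 8 mm of the tall marker's axis (about 3.5 degrees), the arm pointing towards it and at rest; the clamp lever is within 0.1 rad of its locked stop; both markers and the other things stand where they were (all of step 3 and velocity of joint pointer between -0.05 and 0.05 rad/s); the robot touches nothing.
It fails at once if the arm is turned (tip moved over 10 mm and not pointing at the tall marker) while the clamp lever is not released (under 0.9 rad) (distance of pointer_tip from where it was at the start of the episode above 0.01 m and value of joint clamp below 0.9 rad and not (y of tall_marker in the frame of pointer_tip between -0.012 and 0.012 m and x of tall_marker in the frame of pointer_tip below 0 m)).
It fails at once if the tall marker is moved over 10 mm, lifted or tipped (distance of tall_marker from where it was at the start of the episode above 0.01 m or angle between tall_marker's own z axis and vertical above 0.25 rad).
It fails at once if the short marker is moved over 10 mm, lifted or tipped (distance of short_marker from where it was at the start of the episode above 0.01 m or angle between short_marker's own z axis and vertical above 0.25 rad).
It fails at once if the jar, the screwdriver or the mug is moved over 20 mm or lifted (distance of any of sample_jar, screwdriver, mug from where it was at the start of the episode above 0.02 m).
It also fails if it takes over 64 s, if anything falls off the work surface, if the arm or the gripper's body presses on something with over 40 N, if the wrist force passes 120 N, or if a joint passes its speed limit or range.

## Working session

There is one attempt and no reset: what is moved stays moved. The work goes in short steps, Python scripts to look and compute and a tool call to move; the robot and the scene stay as the last step left them, time stands still between calls to the robot, and variables do not carry over. Pictures are saved under pics/ and viewed, about 8 in all and at most 12, crops included, and the job is handed in when it is done.

Besides the shell and the picture viewer there is one more tool, called after "Request:" as name(argument=value, ...) on one line, values as JSON. arm_command: Moves the arm, as the interface text tells. Its arguments: {"type":"object","properties":{"targets":{"type":"array"},"grip":{"type":"number"},"squeeze":{"type":"number"}},"required":["targets"]}

```bash
mkdir -p pics; ls; python3 - <<'E'
from station import env, eyes, job
import cv2,numpy as np
s=env.observe();print({k:np.round(v,3) for k,v in s.items()})
for n in("top","scene"):
    p,d=eyes.grab_frame(n);cv2.imwrite(f"pics/{n}0.png",p);np.save(f"pics/{n}0.npy",d)
    c=eyes.calibration(n);print(n,{k:np.round(v,4).tolist() if not isinstance(v,str) else v for k,v in c.items()})
E
```

```text
pics
{'clock': np.float64(0.0), 'joints': array([-1.447,  0.435,  0.025,  1.574, -0.012,  1.134, -0.075]), 'joint_vel': array([-0.001, -0.001,  0.001,  0.001,  0.   ,  0.001,  0.001]), 'tau': array([ 0.0000e+00, -6.7045e+01,  1.0250e+00, -3.1621e+01,  1.5000e-02,
        1.2000e-02,  0.0000e+00]), 'ee_pos': array([0.141, 0.608, 0.231]), 'ee_rot': array([-3.560e-01, -3.121e+00,  2.000e-03]), 'wrist_force': array([ 0.652, -1.045, -0.185]), 'ft_torque': array([ 0.039,  0.027, -0.007]), 'width': np.float64(0.999)}
top {'mtx': [[474.629, 0.0, 318.593], [0.0, 474.629, 190.226], [0.0, 0.0, 1.0]], 'origin': [0.4807, 0.1173, 1.001], 'rotation': [0.0852, -0.099, -1.5748]}
scene {'mtx': [[365.5529, 0.0, 314.2853], [0.0, 365.5529, 203.9981], [0.0, 0.0, 1.0]], 'origin': [0.7995, -0.2427, 0.5997], 'rotation': [0.6493, 0.2098, 0.5432]}
```

View pics/top0.png

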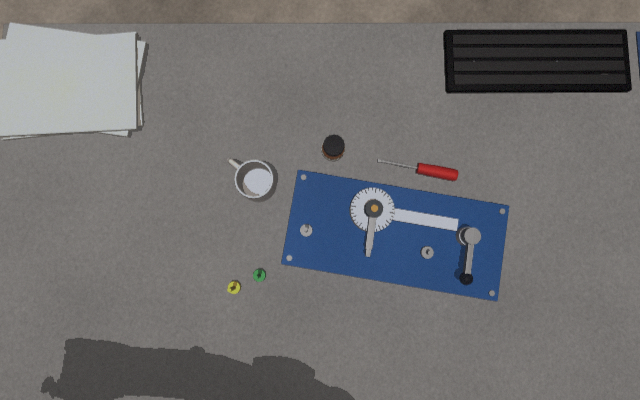

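View pics/scene0.png

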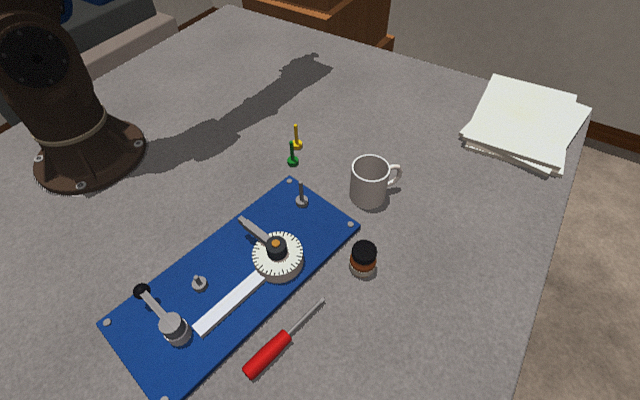

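The top view shows the hub at (375,208), the arm tip at (368,256), the clamp pivot at (470,236) and the ball at (466,279). The marker at (306,230) is tall (seen upright at (302,200) in the scene view). The one at (427,252) is short.

```bash
cat > h.py <<'E'
from station import env, eyes, job
import cv2,numpy as np
from scipy.spatial.transform import Rotation as R
def ray(n,uv,z,c=None):
    c=c or eyes.calibration(n);M=R.from_rotvec(c['rotation']).as_matrix() if np.shape(c['rotation'])==(3,) else np.array(c['rotation'])
    K=np.array(c['mtx']);u,v=uv
    d=M@np.array([(u-K[0,2])/K[0,0],-(v-K[1,2])/K[1,1],-1]);o=np.array(c['origin'])
    return o+d*(z-o[2])/d[2]
E
python3 - <<'E'
from h import *
P={'hub':((375,208.5),.076),'tip':((368,256),.068),'tallfoot':((306,230.5),.027),'short':((427.5,252.5),.027),'pivot':((470,236),.067),'ball':((466,279),.06),
'c1':((298,170),.015),'c2':((508.5,206),.015),'c3':((497,300),.015),'c4':((282,264),.015)}
for k,(uv,z) in P.items(): print(k,ray('top',uv,z).round(4))
S={'hub':((276,243),.076),'talltop':((301.5,182),.08),'tallfoot':((302,200.5),.027),'pivot':((172,323),.067),'ball':((142,291),.06),'tip':((241,218),.068)}
for k,(uv,z) in S.items(): print('scene',k,ray('scene',uv,z).round(4))
a=cv2.imread('pics/top0.png')[160:310,270:520];b=cv2.imread('pics/scene0.png')[170:270,220:360]
cv2.imwrite('pics/c.png',np.vstack([cv2.resize(a,(750,450),interpolation=3)]));cv2.imwrite('pics/d.png',cv2.resize(b,(700,500),interpolation=3))
E
```

```text
hub [ 0.553  -0.0012  0.076 ]
tip [0.4609 0.0133 0.068 ]
tallfoot [0.5126 0.1347 0.027 ]
short [ 0.4663 -0.1128  0.027 ]
pivot [ 0.4985 -0.1881  0.067 ]
ball [ 0.4148 -0.1789  0.06  ]
c1 [0.6398 0.1513 0.015 ]
c2 [ 0.5614 -0.2886  0.015 ]
c3 [ 0.369  -0.2547  0.015 ]
c4 [0.4447 0.1844 0.015 ]
scene hub [ 0.5559 -0.0019  0.076 ]
scene talltop [0.5172 0.1331 0.08  ]
scene tallfoot [0.5173 0.1303 0.027 ]
scene pivot [ 0.5038 -0.1936  0.067 ]
scene ball [ 0.4201 -0.1819  0.06  ]
scene tip [0.4663 0.0111 0.068 ]
```

View pics/c.png

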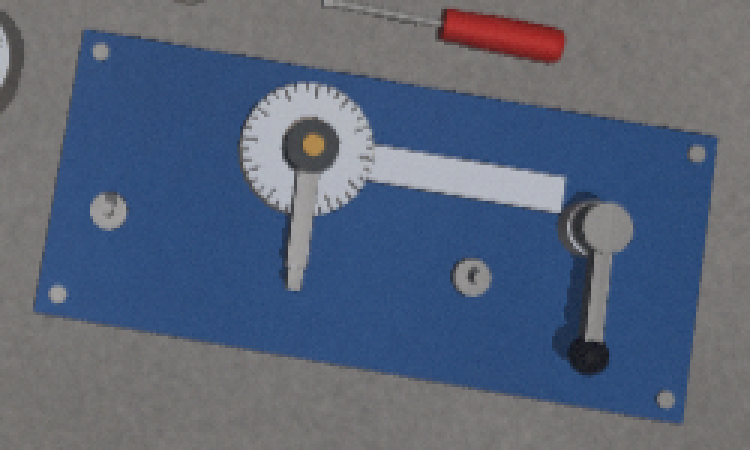

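The enlarged crop confirms those positions. The arm has to turn about 65° clockwise towards +y, and the lever about 80° counter-clockwise. I'll travel over with the gripper shut.

Request:
arm_command(targets=[[[-3.2, -1.8, 0], [0, 0, 0]], [[-3.2, -1.8, 0], [0, 0, 0]], [[-3.2, -1.8, 0], [0, 0, 0]], [[-3.2, -1.8, 0], [0, 0, 0]], [[-3.2, -1.8, 0], [0, 0, 0]], [[-3.2, -1.8, 0], [0, 0, 0]], [[-3.2, -1.8, 0], [0, 0, 0]], [[-3.2, -1.8, 0], [0, 0, 0]], [[-3.2, -1.8, 0], [0, 0, 0]], [[-3.2, -1.8, 0], [0, 0, 0]]], grip=0)

```text
clock: 0.93
ee_pos: [0.4128, 0.36, 0.2311]
ee_rot: [-0.355, -3.121, 0.0]
wrist_force: [0.8, -0.3, -0.1]
width: -0.001
```

Request:
arm_command(targets=[[[-1.1, -3.7, 0], [0, 0, 0]], [[-1.1, -3.7, 0], [0, 0, 0]], [[-1.1, -3.7, 0], [0, 0, 0]], [[-1.1, -3.7, 0], [0, 0, 0]], [[-1.1, -3.7, 0], [0, 0, 0]], [[-1.1, -3.7, 0], [0, 0, 0]], [[-1.1, -3.7, 0], [0, 0, 0]], [[-1.1, -3.7, 0], [0, 0, 0]], [[-1.1, -3.7, 0], [0, 0, 0]], [[-1.1, -3.7, 0], [0, 0, 0]]])

```text
clock: 1.77
ee_pos: [0.4353, -0.0254, 0.2313]
ee_rot: [0.355, 3.121, 0.0]
wrist_force: [1.6, -0.8, -1.7]
width: 0.002
```

```bash
cat >> h.py <<'E'
def shift(x,y,z,s=None):
    s=s or env.observe()
    return (R.from_rotvec(s['ee_rot']).inv().apply(np.array([x,y,z])-s['ee_pos'])*100).round(2)
E
python3 -c "
from h import *
s=env.observe();print(s['ee_pos'],s['joints'].round(2));print(shift(.448,-.152,.231),R.from_rotvec(s['ee_rot']).as_matrix().round(3))"
```

```text
[ 0.43530562 -0.02544377  0.23132828] [-0.41  0.12  0.39  2.03 -0.05  1.    1.35]
[ -4.08 -12.05   0.03] [[-0.974  0.225  0.   ]
 [ 0.225  0.974  0.   ]
 [-0.     0.    -1.   ]]
```

Request:
arm_command(targets=[[[-1.2, -3.1, 0], [0, 0, 0]], [[-1.2, -3.1, 0], [0, 0, 0]], [[-1.2, -3.1, 0], [0, 0, 0]], [[-1.3, -3.0, 0], [0, 0, 0]], [[0, 0, 2.5], [0, 0, 7.1]], [[0, 0, 2.5], [0, 0, 7.1]], [[0, 0, 2.5], [0, 0, 7.1]], [[0, 0, 2.5], [0, 0, 7.1]], [[0, 0, 0], [0, 0, 7.1]], [[0, 0, 0], [0, 0, 7.1]]])

```text
clock: 2.6
ee_pos: [0.4544, -0.1543, 0.1296]
ee_rot: [-1.473, -2.771, 0.002]
wrist_force: [0.4, 0.1, 0.8]
width: 0.001
```

Request:
arm_command(targets=[[[0, 0, 0], [0, 0, 7.1]], [[0, 0, 0], [0, 0, 7.1]], [[0, 0, 0], [0, 0, 7.1]], [[0, 0, 0], [0, 0, 7.1]], [[0, 0, 0], [0, 0, 7.1]], [[0, 0, 0], [0, 0, 7.1]], [[0, 0, 0], [0, 0, 0]]])

```text
clock: 3.18
ee_pos: [0.4558, -0.1542, 0.131]
ee_rot: [-2.38, -2.05, 0.001]
wrist_force: [0.1, 0.2, 0.3]
width: 0.003
```

```bash
python3 -c "
from h import *
s=env.observe();print(s['ee_pos'],s['joints'].round(2));print(shift(.4554,-.1563,.05),R.from_rotvec(s['ee_rot']).as_matrix().round(3))
p,d=eyes.grab_frame('scene');q,_=eyes.grab_frame('wrist')
cv2.imwrite('pics/e.png',np.hstack([cv2.resize(p[190:400,60:300],(480,420)),cv2.resize(q,(320,200))] if 0 else [cv2.resize(p[190:400,60:300],(400,400)),cv2.resize(q,(400,400))]))"
```

```text
[ 0.45575854 -0.1542165   0.1309996 ] [-0.4   0.4   0.82  2.08 -0.41  0.82  0.51]
[-0.21  0.    8.1 ] [[ 0.148  0.989 -0.001]
 [ 0.989 -0.148 -0.   ]
 [-0.    -0.001 -1.   ]]
```

View pics/e.png

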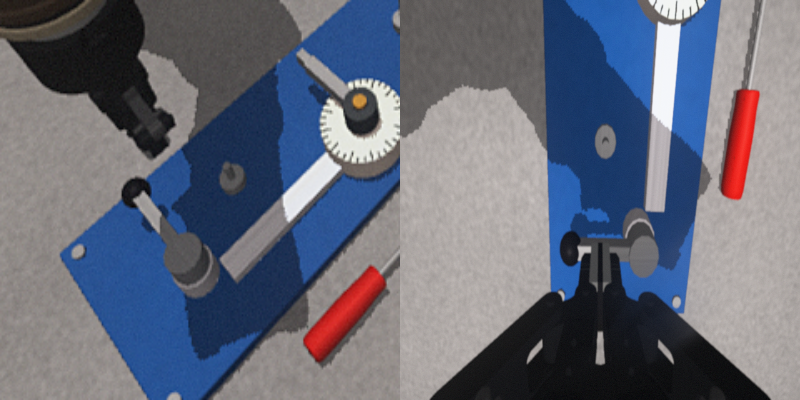

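The scene view shows the tip above the lever, still well raised. In the wrist view the ball is at (272,248), the lever hub at (389,255) and the short marker at (328,142). I'll cross-check these positions with the wrist camera.

```bash
python3 -c "
from h import *
for n,u,z in(('ball',(272,248),.056),('pivot',(389,255),.067),('short',(328,142),.047),('tip',(320,240),.131)):print(n,ray('wrist',u,z).round(4))
print(eyes.calibration('wrist')['origin'])"
```

```text
ball [ 0.416  -0.1815  0.056 ]
pivot [ 0.4995 -0.193   0.067 ]
short [ 0.4672 -0.1111  0.047 ]
tip [ 0.457  -0.1448  0.131 ]
[ 0.46648532 -0.07757563  0.27458462]
```

All three cameras agree. Descending, then approaching the lever.

Request:
arm_command(targets=[[[0, 0, 1.6], [0, 0, 0]], [[0, 0, 1.6], [0, 0, 0]], [[0, 0, 1.6], [0, 0, 0]], [[0, 0, 1.6], [0, 0, 0]], [[0, 0, 1.6], [0, 0, 0]], [[0, 0, 0], [0, 0, 0]], [[-0.5, 0, 0], [0, 0, 0]], [[-0.5, 0, 0], [0, 0, 0]], [[-0.5, 0, 0], [0, 0, 0]], [[0, 0, 0], [0, 0, 0]]])

```text
clock: 4.12
ee_pos: [0.454, -0.1707, 0.0522]
ee_rot: [2.374, 2.055, 0.001]
wrist_force: [0.6, 0.1, 0.5]
width: -0.001
```

Request:
arm_command(targets=[[[-0.31, -0.09, 0], [0, 0, -3.5]], [[-0.31, -0.09, 0], [0, 0, -3.5]], [[-0.31, -0.09, 0], [0, 0, -3.5]], [[-0.31, -0.09, 0], [0, 0, -3.5]], [[-0.31, -0.09, 0], [0, 0, -3.5]], [[-0.31, -0.09, 0], [0, 0, -3.5]]])

```text
clock: 4.62
ee_pos: [0.4486, -0.1877, 0.0519]
ee_rot: [-1.955, -2.459, -0.001]
wrist_force: [-0.9, 2.2, 2.1]
width: 0.004
```

Request:
arm_command(targets=[[[-0.31, -0.09, 0], [0, 0, -3.5]], [[-0.31, -0.09, 0], [0, 0, -3.5]], [[-0.31, -0.09, 0], [0, 0, -3.5]], [[-0.31, -0.09, 0], [0, 0, -3.5]], [[-0.31, -0.09, 0], [0, 0, -3.5]], [[-0.31, -0.09, 0], [0, 0, -3.5]], [[-0.31, -0.09, 0], [0, 0, -3.5]], [[-0.31, -0.09, 0], [0, 0, -3.5]], [[-0.31, -0.09, 0], [0, 0, -3.5]], [[-0.31, -0.09, 0], [0, 0, -3.5]]])

```text
clock: 5.45
ee_pos: [0.4548, -0.2191, 0.0518]
ee_rot: [-1.126, -2.932, -0.0]
wrist_force: [-1.9, 0.2, 1.7]
width: 0.001
```

Request:
arm_command(targets=[[[-0.31, -0.09, 0], [0, 0, -3.5]], [[-0.31, -0.09, 0], [0, 0, -3.5]], [[-0.31, -0.09, 0], [0, 0, -3.5]], [[-0.31, -0.09, 0], [0, 0, -3.5]], [[0, 0, 0], [0, 0, 0]]])

```text
clock: 5.87
ee_pos: [0.463, -0.2299, 0.0518]
ee_rot: [0.761, 3.048, -0.0]
wrist_force: [-1.4, -0.4, -0.1]
width: -0.005
```

```bash
python3 -c "
from h import *
s=env.observe();print(s['ee_pos'],s['joints'].round(2),s['wrist_force']);print(R.from_rotvec(s['ee_rot']).as_matrix().round(3))
q,_=eyes.grab_frame('wrist')
cv2.imwrite('pics/f.png',q)"
```

```text
[ 0.46298828 -0.2298666   0.05175815] [ 0.12  0.51  0.32  2.04 -0.26  0.63  1.7 ] [-1.3654697  -0.44514646 -0.1128335 ]
[[-0.882  0.47   0.   ]
 [ 0.47   0.882 -0.   ]
 [-0.    -0.    -1.   ]]
```

View pics/f.png

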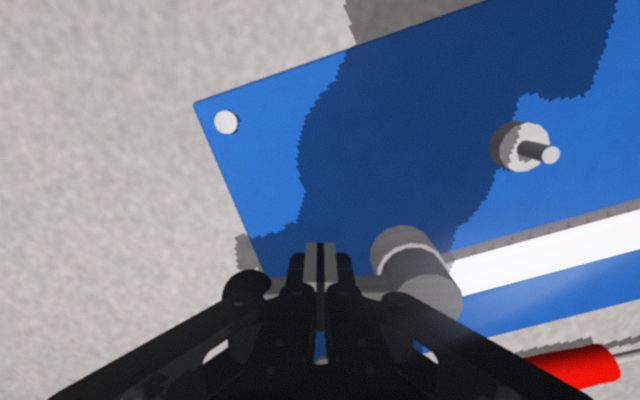

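The wrist view shows the finger flat against the lever: ball at (245,288), hub at (430,290). The lever is at about 242°, so I'll push on to its stop near 251°.

Request:
arm_command(targets=[[[-0.31, -0.07, 0], [0, 0, -3.5]], [[-0.31, -0.07, 0], [0, 0, -3.5]], [[-0.25, -0.05, 0], [0, 0, -2]], [[0, 0, 0], [0, 0, 0]]])

```text
clock: 6.25
ee_pos: [0.4676, -0.234, 0.0511]
ee_rot: [-0.524, -3.093, -0.002]
wrist_force: [-9.1, 2.8, 6.3]
width: 0.002
```

The 9 N reading shows the lever is on its stop. I'll back off, lift, and turn the tool for the pointer.

Request:
arm_command(targets=[[[0.8, 0, 0], [0, 0, 0]], [[0.8, 0, 0], [0, 0, 0]], [[0, 0, -2.5], [0, 0, 0]], [[0, 0, -2.5], [0, 0, 0]], [[0, 0, -2.5], [0, 0, 7.1]], [[0, 0, 0], [0, 0, 7.1]], [[0, 0, 0], [0, 0, 7.1]], [[0, 0, 0], [0, 0, 7.1]], [[0, 0, 0], [0, 0, 7.1]], [[0, 0, 0], [0, 0, 7.1]]])

```text
clock: 7.08
ee_pos: [0.4549, -0.2291, 0.1266]
ee_rot: [1.623, 2.689, 0.001]
wrist_force: [-0.0, 0.2, 0.1]
width: 0.001
```

Request:
arm_command(targets=[[[0, 0, 0], [0, 0, 7.1]], [[0, 0, 0], [0, 0, 7.1]], [[0, 0, 0], [0, 0, 7.1]], [[0, 0, 0], [0, 0, 7.1]], [[0, 0, 0], [0, 0, 7.1]], [[0, 0, 0], [0, 0, 1.3]], [[0, 0, 0], [0, 0, 0]]])

```text
clock: 7.67
ee_pos: [0.4549, -0.2291, 0.1263]
ee_rot: [2.38, 2.05, 0.0]
wrist_force: [-0.8, 0.3, 0.4]
width: -0.001
```

```bash
python3 -c "
from h import *
s=env.observe();print(s['ee_pos'],s['joints'].round(2),s['wrist_force']);print(shift(.4825,-.0228,.051),R.from_rotvec(s['ee_rot']).as_matrix().round(3))"
```

```text
[ 0.45494633 -0.22908662  0.12634199] [-0.16  0.43  0.7   2.02 -0.38  0.82  0.61] [-0.77611665  0.25540095  0.38408336]
[20.81 -0.34  7.53] [[ 0.148  0.989  0.   ]
 [ 0.989 -0.148 -0.   ]
 [-0.     0.    -1.   ]]
```

Request:
arm_command(targets=[[[3.5, -0.1, 0], [0, 0, 0]], [[3.5, -0.1, 0], [0, 0, 0]], [[3.5, -0.1, 0], [0, 0, 0]], [[3.5, 0, 0], [0, 0, 0]], [[3.4, 0, 0], [0, 0, 0]], [[3.4, 0, 0], [0, 0, 0]], [[0, 0, 2.5], [0, 0, 0]], [[0, 0, 2.5], [0, 0, 0]], [[0, 0, 2.5], [0, 0, 0]], [[0, 0, 0], [0, 0, 0]]])

```text
clock: 8.5
ee_pos: [0.4807, -0.0227, 0.0483]
ee_rot: [-2.375, -2.052, 0.006]
wrist_force: [-1.1, -0.5, -0.2]
width: -0.001
```

```bash
python3 -c "
from h import *
s=env.observe();print(s['ee_pos'],s['joints'].round(2),s['wrist_force'])
q,_=eyes.grab_frame('wrist')
cv2.imwrite('pics/g.png',q)"
```

```text
[ 0.48071123 -0.02266478  0.04828909] [-0.5   0.52  0.6   2.14 -0.49  0.63  0.29] [-1.09383039 -0.52834014 -0.22172851]
```

View pics/g.png

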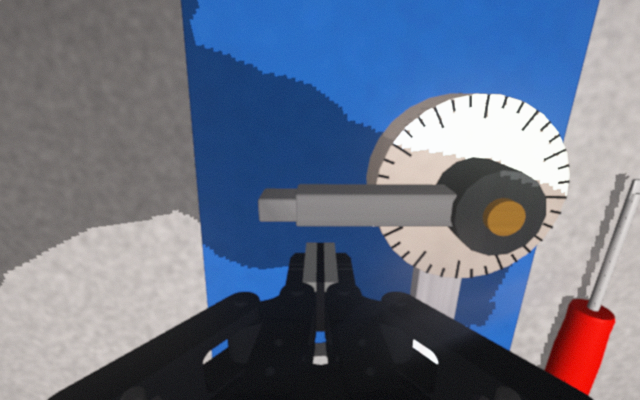

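The wrist view shows the finger behind the arm at about 70 mm from the axis: arm from (262,205) to hub (505,215), with a gap of about 14 mm. Sweeping clockwise now.

Request:
arm_command(targets=[[[0.5, 0, 0], [0, 0, 0]], [[0.5, 0, 0], [0, 0, 0]], [[0.4, 0, 0], [0, 0, 0]], [[0.43, -0.1, 0], [0, 0, 3.5]], [[0.43, -0.1, 0], [0, 0, 3.5]], [[0.43, -0.1, 0], [0, 0, 3.5]], [[0.43, -0.1, 0], [0, 0, 3.5]], [[0.43, -0.1, 0], [0, 0, 3.5]], [[0.43, -0.1, 0], [0, 0, 3.5]], [[0.43, -0.1, 0], [0, 0, 3.5]]])

```text
clock: 9.38
ee_pos: [0.4895, 0.0214, 0.0525]
ee_rot: [2.763, 1.493, 0.003]
wrist_force: [0.6, -2.6, 0.4]
width: 0.003
```

Request:
arm_command(targets=[[[0.43, -0.1, 0], [0, 0, 3.5]], [[0.43, -0.1, 0], [0, 0, 3.5]], [[0.43, -0.1, 0], [0, 0, 3.5]], [[0.43, -0.1, 0], [0, 0, 3.5]], [[0.43, -0.1, 0], [0, 0, 3.5]], [[0.43, -0.1, 0], [0, 0, 3.5]], [[0.43, -0.1, 0], [0, 0, 3.5]]])

```text
clock: 9.97
ee_pos: [0.5046, 0.0479, 0.0523]
ee_rot: [-3.018, -0.873, -0.002]
wrist_force: [-0.9, -1.9, 1.0]
width: 0.0
```

```bash
python3 -c "
from h import *
s=env.observe();print(s['ee_pos'],s['joints'].round(2),s['wrist_force']);print(R.from_rotvec(s['ee_rot']).as_matrix().round(3))
q,_=eyes.grab_frame('wrist')
cv2.imwrite('pics/i.png',q)"
```

```text
[0.50460773 0.04794039 0.05234648] [-0.79  0.62  0.85  2.09 -0.7   0.74 -0.49] [-0.88659378 -1.89505479  1.02657483]
[[ 0.846  0.534  0.001]
 [ 0.534 -0.846  0.   ]
 [ 0.001  0.    -1.   ]]
```

View pics/i.png

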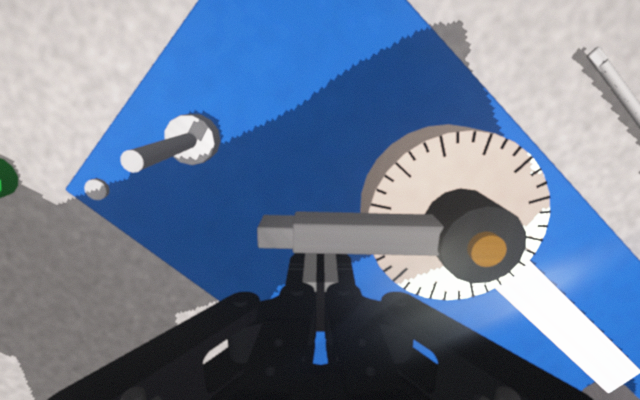

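```bash
cat > m.py <<'E'
from h import *
def rep(hub,tip,pin,foot):
    P=[ray('wrist',p,z)[:2] for p,z in zip((hub,tip,pin,foot),(.076,.068,.08,.027))]
    print(np.round(P,4))
    a=lambda v:np.degrees(np.arctan2(v[1],v[0])).round(1)
    print('arm',a(P[1]-P[0]),'pin',a(P[2]-P[0]),'foot',a(P[3]-P[0]),np.linalg.norm(P[3]-P[0]))
E
python3 -c "
from m import *
rep((489,250),(258,223),(132,160),(191,137))
q=cv2.imread('pics/i.png')[120:280,100:540];cv2.imwrite('pics/i2.png',cv2.resize(q,None,fx=1.8,fy=1.8))"
```

```text
[[ 0.5555 -0.0006]
 [ 0.5124  0.0841]
 [ 0.5151  0.1348]
 [ 0.5171  0.1343]]
arm 117.0 pin 106.6 foot 105.9 0.14028302276346435
```

View pics/i2.png

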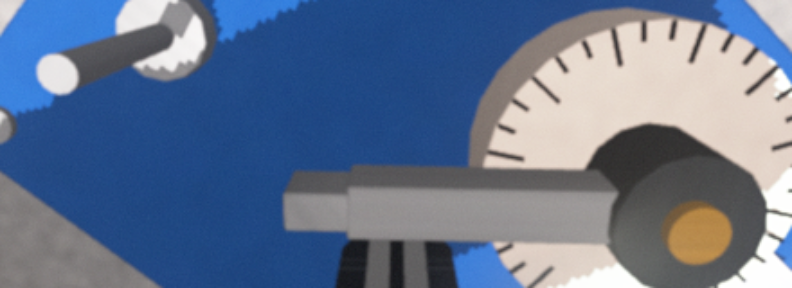

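The enlarged crop shows the arm's top face is the lighter lower strip, so its tip centre is at (258,237). The pin top is at (132,160).

```bash
python3 -c "
from m import *
rep((488,250.5),(258,237),(132,160),(191,137))"
```

```text
[[ 5.551e-01 -4.000e-04]
 [ 5.067e-01  8.100e-02]
 [ 5.151e-01  1.348e-01]
 [ 5.171e-01  1.343e-01]]
arm 120.8 pin 106.5 foot 105.8 0.13999017915971057
```

The arm is at 120.8° and the target is about 106.2°, so 14.6° remain.

Request:
arm_command(targets=[[[0.43, -0.1, 0], [0, 0, 3.5]], [[0.43, -0.1, 0], [0, 0, 3.5]], [[0.43, -0.1, 0], [0, 0, 3.5]], [[0.21, -0.05, 0], [0, 0, 1.7]], [[0.12, -0.03, 0], [0, 0, 1]], [[0.06, 0, 0], [0, 0, 0.5]], [[0, 0, 0], [0, 0, 0]], [[0, 0, 0], [0, 0, 0]]])

```text
clock: 10.68
ee_pos: [0.5173, 0.0588, 0.0515]
ee_rot: [-3.099, -0.513, -0.001]
wrist_force: [0.4, 0.7, 0.4]
width: -0.001
```

```bash
python3 -c "
from h import *
s=env.observe();print(s['ee_pos'],s['joints'].round(2),s['wrist_force']);print(R.from_rotvec(s['ee_rot']).as_matrix().round(3))
q,_=eyes.grab_frame('wrist')
cv2.imwrite('pics/j.png',q);cv2.imwrite('pics/j2.png',cv2.resize(q[100:300,90:540],None,fx=1.75,fy=1.75))"
```

```text
[0.51733058 0.05881524 0.05153532] [-0.84  0.67  0.91  2.06 -0.76  0.79 -0.69] [0.35348924 0.71801346 0.36746149]
[[ 0.947  0.322  0.   ]
 [ 0.322 -0.947  0.001]
 [ 0.001 -0.    -1.   ]]
```

View pics/j2.png

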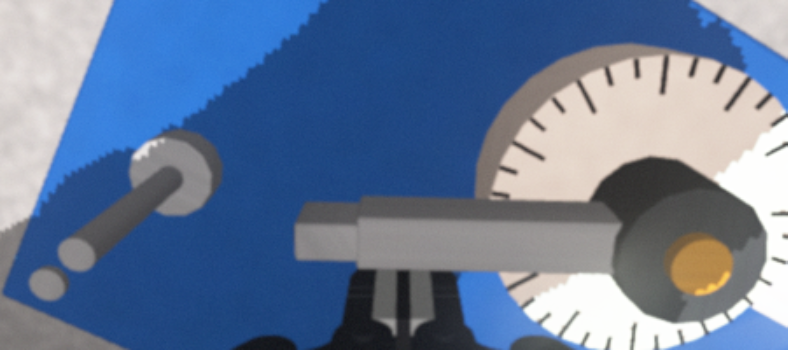

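The pin top is at (134.6,245), the foot at (188,200.6), the arm tip at (258.6,237.7) and the cap at (490,251.4), all in wrist pixels.

```bash
python3 -c "
from m import *
rep((490,251.4),(258.6,237.7),(134.6,245),(188.3,200.6))"
```

```text
[[ 0.5548 -0.0012]
 [ 0.5264  0.0893]
 [ 0.514   0.1334]
 [ 0.5146  0.1331]]
arm 107.4 pin 106.9 foot 106.7 0.14018762942017993
```

The arm is at 107.4° against 106.8° for the marker, about 1.5 mm off. I'll hold briefly, back off and lift.

Request:
arm_command(targets=[[[-0.5, 0, 0], [0, 0, 0]], [[-0.5, 0, 0], [0, 0, 0]], [[-0.7, 0, 0], [0, 0, 0]], [[0, 0, -2.5], [0, 0, 0]], [[0, 0, -2.5], [0, 0, 0]], [[0, 0, -2.5], [0, 0, 0]], [[0, 0, -2], [0, 0, 0]], [[0, 0, 0], [0, 0, 0]], [[0, 0, 0], [0, 0, 0]]])

```text
clock: 11.48
ee_pos: [0.5012, 0.0532, 0.1469]
ee_rot: [-3.099, -0.511, -0.003]
wrist_force: [0.3, 0.5, -0.2]
width: 0.001
```

```bash
python3 -c "
from h import *
s=env.observe();print(s['ee_pos'],s['wrist_force']);print(shift(.5147,-.2501,.145))"
```

```text
[0.50117906 0.05316247 0.14685971] [ 0.31979351  0.47230676 -0.19727123]
[-8.45 29.16  0.15]
```

Transit to the released lever's outer side, then turn the tool 141° counter-clockwise.

Request:
arm_command(targets=[[[-1.06, 3.65, 0], [0, 0, 0]], [[-1.06, 3.65, 0], [0, 0, 0]], [[-1.06, 3.65, 0], [0, 0, 0]], [[-1.06, 3.65, 0], [0, 0, 0]], [[-1.06, 3.65, 0], [0, 0, 0]], [[-1.06, 3.65, 0], [0, 0, 0]], [[-1.06, 3.65, 0], [0, 0, 0]], [[-1.06, 3.65, 0], [0, 0, 0]], [[0, 0, 0], [0, 0, -7.1]], [[0, 0, 0], [0, 0, -7.1]]])

```text
clock: 12.32
ee_pos: [0.5126, -0.2538, 0.1449]
ee_rot: [3.013, 0.889, -0.003]
wrist_force: [0.6, 0.8, 0.3]
width: -0.002
```

Request:
arm_command(targets=[[[0, 0, 0], [0, 0, -7.1]], [[0, 0, 0], [0, 0, -7.1]], [[0, 0, 0], [0, 0, -7.1]], [[0, 0, 0], [0, 0, -7.1]], [[0, 0, 0], [0, 0, -7.1]], [[0, 0, 0], [0, 0, -7.1]], [[0, 0, 0], [0, 0, -7.1]], [[0, 0, 0], [0, 0, -7.1]], [[0, 0, 0], [0, 0, -7.1]], [[0, 0, 0], [0, 0, -7.1]]])

```text
clock: 13.15
ee_pos: [0.5134, -0.2501, 0.1448]
ee_rot: [-1.927, -2.478, 0.0]
wrist_force: [0.6, 0.8, -0.5]
width: -0.002
```

Request:
arm_command(targets=[[[0, 0, 0], [0, 0, -7.1]], [[0, 0, 0], [0, 0, -7.1]], [[0, 0, 0], [0, 0, -7.1]], [[0, 0, 0], [0, 0, -7.1]], [[0, 0, 0], [0, 0, -7.1]], [[0, 0, 0], [0, 0, -7.1]], [[0, 0, 0], [0, 0, -7.1]], [[0, 0, 0], [0, 0, -6.5]], [[0, 0, 0], [0, 0, 0]]])

```text
clock: 13.9
ee_pos: [0.5134, -0.2503, 0.145]
ee_rot: [-0.534, -3.094, -0.002]
wrist_force: [-0.6, -0.3, 1.2]
width: 0.0
```

```bash
python3 -c "
from h import *
s=env.observe();print(s['ee_pos'],s['joints'].round(2),s['wrist_force']);print(shift(.5147,-.2501,.051),R.from_rotvec(s['ee_rot']).as_matrix().round(3))
p,_=eyes.grab_frame('top');q,_=eyes.grab_frame('wrist')
a=cv2.resize(p[160:310,270:520],(500,300),interpolation=3);b=cv2.resize(q,(480,300))
cv2.imwrite('pics/k.png',np.vstack([a,cv2.copyMakeBorder(b,0,0,0,20,0)]))"
```

```text
[ 0.5133537  -0.25026038  0.14499069] [ 0.14  0.44  0.3   1.83 -0.16  0.9   1.75] [-0.61440659 -0.30791335  1.23535391]
[-0.14  0.05  9.4 ] [[-0.942  0.335 -0.002]
 [ 0.335  0.942  0.002]
 [ 0.002  0.001 -1.   ]]
```

View pics/k.png

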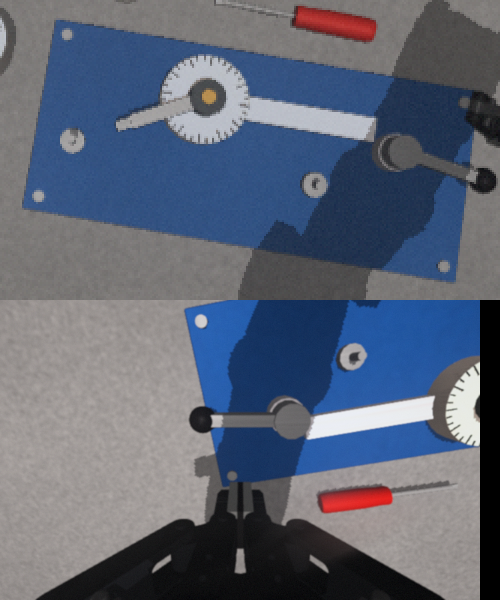

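The top view shows the arm pointing at the tall marker (hub (209,97), tip (118,126), foot (72,141) in the crop) and the lever fully outward. The wrist view shows the finger beside mid-lever. I'll descend and push it home.

```bash
python3 -c "
from h import *
P=[ray('top',u,z)[:2] for u,z in(((374.5,208.5),.076),((328.7,223),.068),((306,230.4),.027))]
for i in(1,2):
  v=P[i]-P[0];print(np.degrees(np.arctan2(v[1],v[0])),np.hypot(*v))"
```

```text
106.99855771676322 0.09368395870141019
106.60848863892399 0.1408140171469132
```

Request:
arm_command(targets=[[[0, 0, 2.4], [0, 0, 0]], [[0, 0, 2.4], [0, 0, 0]], [[0, 0, 2.4], [0, 0, 0]], [[0, 0, 2.2], [0, 0, 0]], [[0, 0, 0], [0, 0, 0]], [[0.5, 0, 0], [0, 0, 0]], [[0.5, 0, 0], [0, 0, 0]], [[0.4, 0, 0], [0, 0, 0]], [[0.31, -0.1, 0], [0, 0, 3.5]], [[0.31, -0.1, 0], [0, 0, 3.5]]])

```text
clock: 14.83
ee_pos: [0.4956, -0.2459, 0.0539]
ee_rot: [0.735, 3.051, -0.0]
wrist_force: [2.3, -0.9, -0.9]
width: 0.001
```

Request:
arm_command(targets=[[[0.31, -0.1, 0], [0, 0, 3.5]], [[0.31, -0.1, 0], [0, 0, 3.5]], [[0.31, -0.1, 0], [0, 0, 3.5]], [[0.31, -0.1, 0], [0, 0, 3.5]], [[0.31, -0.1, 0], [0, 0, 3.5]], [[0.31, -0.1, 0], [0, 0, 3.5]], [[0.31, -0.1, 0], [0, 0, 3.5]], [[0.31, -0.1, 0], [0, 0, 3.5]], [[0.31, -0.1, 0], [0, 0, 3.5]], [[0.31, -0.1, 0], [0, 0, 3.5]]])

```text
clock: 15.67
ee_pos: [0.4661, -0.233, 0.0538]
ee_rot: [1.62, 2.688, 0.001]
wrist_force: [0.7, -3.3, -0.5]
width: 0.006
```

Request:
arm_command(targets=[[[0.31, -0.1, 0], [0, 0, 3.5]], [[0.31, -0.1, 0], [0, 0, 3.5]], [[0.31, -0.1, 0], [0, 0, 3.5]], [[0.31, -0.1, 0], [0, 0, 3.5]], [[0.31, -0.1, 0], [0, 0, 3.5]], [[0.31, -0.1, 0], [0, 0, 3.5]], [[0.31, -0.1, 0], [0, 0, 3.5]], [[0.31, -0.1, 0], [0, 0, 3.5]], [[0.31, -0.1, 0], [0, 0, 3.5]]])

```text
clock: 16.42
ee_pos: [0.4507, -0.2081, 0.0538]
ee_rot: [2.289, 2.148, 0.003]
wrist_force: [-1.2, -3.1, 0.2]
width: -0.002
```

Request:
arm_command(targets=[[[0.31, -0.1, 0], [0, 0, 3.5]], [[0.2, -0.05, 0], [0, 0, 1.5]], [[0, 0, 0], [0, 0, 0]]])

```text
clock: 16.67
ee_pos: [0.4498, -0.2026, 0.0534]
ee_rot: [2.378, 2.05, 0.002]
wrist_force: [0.0, -2.4, 2.3]
width: 0.002
```

Request:
arm_command(targets=[[[0.15, 0, 0], [0, 0, 0]], [[0.15, 0, 0], [0, 0, 0]], [[0, 0, 0], [0, 0, 0]]])

```text
clock: 16.92
ee_pos: [0.4499, -0.2023, 0.0533]
ee_rot: [2.375, 2.049, -0.001]
wrist_force: [-2.9, -11.0, 4.7]
width: -0.001
```

The lever no longer moves and the force is 11 N, so it is on its home stop. I'll back off, lift and check.

Request:
arm_command(targets=[[[-0.6, 0, 0], [0, 0, 0]], [[-0.8, 0, 0], [0, 0, 0]], [[-0.6, 0, 0], [0, 0, 0]], [[0, 0, -3], [0, 0, 0]], [[0, 0, -3], [0, 0, 0]], [[0, 0, -3], [0, 0, 0]], [[-3, 0, -3], [0, 0, 0]], [[-3, 0, -3], [0, 0, 0]], [[0, 0, 0], [0, 0, 0]]])

```text
clock: 17.67
ee_pos: [0.4386, -0.2849, 0.207]
ee_rot: [2.376, 2.041, 0.003]
wrist_force: [1.0, -0.7, 0.3]
width: 0.002
```

```bash
python3 -c "
from h import *
s=env.observe();print(s['ee_pos'],s['wrist_force'],s['joint_vel'].round(3))
p,_=eyes.grab_frame('top')
cv2.imwrite('pics/l.png',cv2.resize(p[130:310,220:520],(780,468),interpolation=3))"
```

```text
[ 0.43861263 -0.28490185  0.20704117] [ 1.04879913 -0.65800414  0.2658697 ] [-0.026  0.04  -0.074  0.102 -0.058 -0.089 -0.042]
```

View pics/l.png

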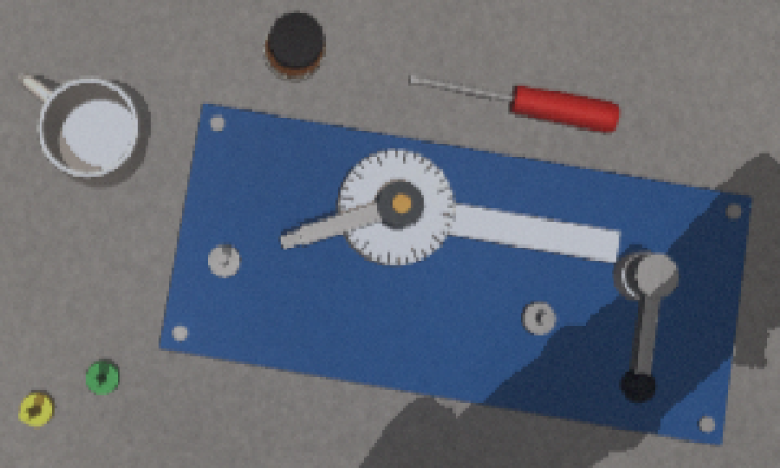

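The final top view shows the lever back at its starting pose: hub (472,235), ball (465,278) in full-picture pixels. The arm points at the tall marker, and nothing else has moved.

```bash
python3 -c "
from h import *
print(job.sign_off())"
```

```text
the job is handed in; nothing more can be done
None
```

I finished the job and handed it in at about 17.7 s on the robot's clock; the hand-in reports no verdict. I pushed the clamp lever out to its released stop, where the force rose to 9 N. I then pushed the arm about 65° clockwise to the tall marker and pushed the lever back to its home stop, where the force reached 11 N with no further movement.

- **Pointing:** The top camera put the arm at 107.0° and the marker at 106.6°. The wrist camera gave 107.4° and 106.8°. That is an error of about 1–1.5 mm at the marker, against the 8 mm allowed. I took both readings before pushing the lever home; afterwards I checked the arm only by eye in the last top view, where it looked unchanged.
- **Lever:** In the last top view the ball is within about 1 pixel of its starting place.
- **Other things:** The tall marker's foot is where it was, to within a pixel. The short marker, jar, screwdriver and mug looked unmoved by eye.
- **Robot:** It was clear of everything, with the wrist force at about zero.

No check failed. The only disagreement was about 5 mm between the top and scene cameras' absolute positions; it was nearly the same for every point, so the pointing angle was hardly affected.

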